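# Put the porcelain bishop's tray back in its blue bay

### The arm

A 6-joint arm with a two-finger parallel gripper is mounted at the origin on the work surface. World frame = base frame: x ahead of the robot, y to its left, z up, the work surface at z = 0. Lengths are in m, angles in rad, forces in N, time in s.
With the tool pointing down it reaches from about 0.35 to 0.925 m from the base axis. Payload 6.4 kg.
Tool frame: the origin (TCP) lies between the finger pads; the fingertips stand 8 mm ahead of it and the grasp point (between the pads) lies 11 mm behind it; z points along the fingers, y is the line along which they close (so a half turn about z gives the same grasp; the last joint's range is limited). The gripper opens to 94 mm and grips with 3 to 60 N. Pads are 16 mm wide; open, the fingers measure 119 mm over their backs; the gripper's body (75 mm by 177 mm) begins 78 mm behind the grasp point.
Start: joints at [-1.371, 0.245, 1.558, -0, 1.339, -0.174], TCP at [0.237, -0.605, 0.213] pointing down, gripper open.
Joint ranges: [-3.13, 3.13], [-1.02, 2.26], [0.13, 2.54], [-0.95, 4.09], [0.21, 2.88], [-2.74, 2.74]. Speed limits (rad/s): [2.57, 2.57, 3.14, 3.14, 3.14, 3.14].

### API

Orientations are given as a unit quaternion [x, y, z, w].
In Python, from rig import telemetry, optics, order gives the robot as it stands. The module is installed in compiled form; this text tells all that it offers.
- The arm moves only by the shell command python3 -m creep 'ROWS' [OPENING] [FORCE]. ROWS is JSON, a list of rows, each a list of 6 numbers: the shift along the tool's x, y, z scaled (see below), then the turn, a rotation vector about the tool's x, y, z scaled (see below). A call has 1 to 8 rows; each row shifts and turns the commanded pose from where the row before left it, along the tool's axes as they then stand; what a row does not reach is not made up. The controller multiplies each number of a shift by 0.04 m and each number of a turn by 90 degrees. A row lasts 1/12 s, in which the tool goes at most 41.7 mm and 7.16 degrees, less where a joint would pass 70% of its speed; a pose out of reach is approached as far as the arm can. A call with a number of a shift or a turn outside -1 to 1 is refused whole. A call with a gripper value outside its range is refused whole. OPENING is the closure, from -1 (fully open) to 1 (shut), set as the call begins (- or left out, the last holds). The fingers move at their own pace and stop on an object; FORCE is the grip in N (left out, the last holds). Time passes only in rows, so rows that do not move let the fingers close. It gives the time, the measured TCP pose, the force, the opening and the grip force at its end, in the units of the state.
- telemetry.get_state(): the state, without advancing time (a new reading comes with each control period).
- optics.read_camera(name): name is "side" or "top" or "wrist"; returns (picture, depth): 420x560x3 uint8, red, green, blue; 420x560 float32, m along the optical axis (not along the pixel's ray), 0 where there is no reading.
- optics.camera_model(name): a dict with "camera_matrix" (3x3 intrinsics, pixels), "origin" and "rotation" of the camera in the world. Camera axes: x right, y down, z forward; pixel columns grow to the right and rows downward; lengths in m; the calibration is good to about 2 mm. The wrist camera is an equidistant fisheye: a pixel r from the principal point sees the ray r / f radians off the axis. A picture is of the moment at which its call begins: read the wrist's pose just before it. camera_model takes no time and is no camera call; for the wrist camera it gives the pose at the moment of the call.
- order.finish_job(): hands the job in; it is judged then, once.
The state is a dict: "time": time; "q": joint angles; "joint_vel": joint speeds; "joint_torque": joint torques, N m; "position": TCP position; "orientation": TCP orientation; "force": force on the tool from outside, world axes, zero at the start; "torque": the same for the moment, N m; "width": finger opening in m; "gripper_force": force on a finger pad.
Only numpy, scipy, OpenCV 4.12 (cv2) and the standard library are available. Lean on these libraries where they do the work, as an engineer would, in place of code of your own. Each camera call takes 0.05 s, during which the arm holds its last target. There are 200 camera calls.

### The job

Stand the cream porcelain bishop upright on the blue disc in the wooden tray while the tray is still out on the desk. Then slide the tray along the desk, bishop aboard and without lifting the tray, into the bay marked with the same blue, until it is fully home against the back wall. Do not let the bishop fall over, and leave the ashtray and the other things on the desk where they are.

Things in the scene. Friction and masses are not known exactly. Their poses are not given: they have to be found in the camera images.
- bishop: Loose cream porcelain chess bishop, about 70 g, 74 high, round, standing upright on the desk to the left or right. Foot 32 diameter (lowest 8 mm), straight round stem 20 diameter between 19 and 46 above the foot, collar 26 diameter at 50, head 22 diameter above. Origin: centre of underside, z up its axis.
- tray: Loose pale wooden tray, 124 long (x) x 100 wide (y) x 16 high, about 300 g, lying flat and free to slide on the desk. Floor 4 thick; side walls 8 thick, end walls and one cross wall 6 thick, all 16 high. Origin: centre of underside. Its -x end wall is blue: there is the finger trough; the +x end goes first into the bay.
- tray_roundel (a point): Centre of the flat blue disc, 64 diameter, painted on the floor of the tray's larger compartment (68 x 84 mm inside), 22 mm to +x of the tray's origin and 4 mm above the desk. Axes as the tray's.
- tray_trough (a point): Centre of the floor of the tray's empty finger trough, 38 (x) x 84 (y) inside and 12 deep, 37 mm to -x of the tray's origin and 4 mm above the desk. Fingertips lowered into it can move and turn the tray by its walls. Axes as the tray's.
- bay_blue: Fixed dark wood bay, open at top and front, blue strip along its back wall: the tray's own. Outside 136 (x) x 120 (y); inside 108 wide, 124 deep, no floor (the desk runs in). Side walls 6 thick, 34 high; back wall 12 thick, 44 high. Origin: middle of footprint, desk level; mouth at x = -68 mm, back wall's inner face at x = +56 mm. The three bays touch side by side, 120 mm apart in y, in any order.
- bay_blue_home (a point): Where the tray's origin comes to lie when the tray touches the back wall of the blue bay, centred (4 mm play each side; tray front flush with the bay's mouth). Desk level, axes as the bay's; a home tray has the same x direction.
- bay_red: Fixed bay just like the blue one, with its axes the same way, but with a red strip along its back wall: not the tray's.
- bay_green: Fixed bay just like the blue one, with its axes the same way, but with a green strip along its back wall: not the tray's.
- ashtray: Bystander: round clear glass ashtray, 90 diameter, 32 high. Origin: centre of underside.
- clip: Bystander: small black bulldog clip with wire handles, about 70 x 55 x 35 high, lying on the desk. Origin: underside, near the jaw's back.
- pawn: Bystander: black plastic pawn, 28 diameter, 46 high. Origin: centre of underside.
Not all that is in view belongs to the job. Of the things that look like the tray, the largest one is meant.

How it is judged:
By the outcome, as a careful person would: the job done as asked, in the order asked, and still so for the second after the job is handed in, with the robot touching nothing.
It also fails if it takes over 59 s, if anything falls off the work surface, if the arm or the gripper's body presses on something with over 40 N, if the wrist force passes 120 N, or if a joint passes its speed limit or range.

## Working session

There is one attempt and no reset: what is moved stays moved. The work goes in short steps, Python scripts to look and compute and a shell command to move; the robot and the scene stay as the last step left them, time stands still between calls to the robot, and variables do not carry over. Pictures are saved under pics/ and viewed, at most 12 in all, crops included, and the job is handed in when it is done.

```bash
mkdir -p pics
cat > h.py <<'E'
import numpy as np,cv2
from rig import telemetry,optics,order
def snap(n,f):
    p,d=optics.read_camera(n);m=optics.camera_model(n)
    cv2.imwrite(f'pics/{f}.png',p[:,:,::-1]);np.savez(f'{f}.npz',p=p,d=d,K=m['camera_matrix'],o=m['origin'],R=m['rotation']);return p,d,m
def world(f):
    z=np.load(f'{f}.npz');d=z['d'];K=z['K'];v,u=np.mgrid[:d.shape[0],:d.shape[1]]
    c=np.stack([(u-K[0,2])/K[0,0]*d,(v-K[1,2])/K[1,1]*d,d],-1)
    return z['p'],c@np.array(z['R']).T+np.array(z['o'])
E
python3 - <<'E'
from h import *
for n in('top','side'):
    p,d,m=snap(n,n+'0');print(n,m['origin'],m['rotation'],m['camera_matrix'])
s=telemetry.get_state();print(s['time'],s['position'],s['orientation'],s['width'])
E
```

```text
top [ 0.40756263 -0.01550159  1.23984483] [-0.69849852  0.71391278 -0.02425668  0.04289496] [[460.57329216   0.         287.18293299]
 [  0.         460.57329216 207.91904251]
 [  0.           0.           1.        ]]
side [ 0.46784489 -0.6959007   0.66799329] [ 0.91164191 -0.02603542  0.02085278 -0.40962952] [[394.6759675    0.         276.65673995]
 [  0.         394.6759675  210.80740984]
 [  0.           0.           1.        ]]
0.1 [ 0.23724929 -0.60459679  0.21247592] [ 9.82585320e-01  1.85809983e-01 -1.17582290e-05 -8.59005409e-04] 0.09422847143520816
```

View pics/top0.png

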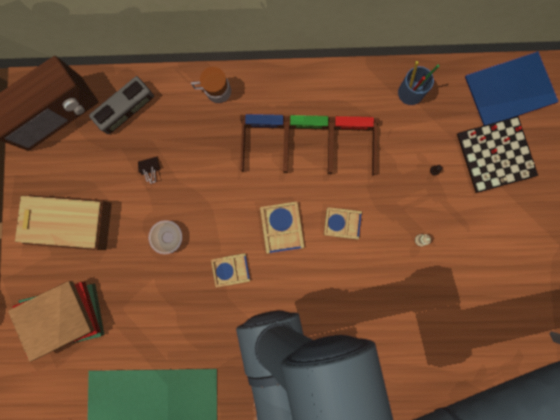

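View pics/side0.png

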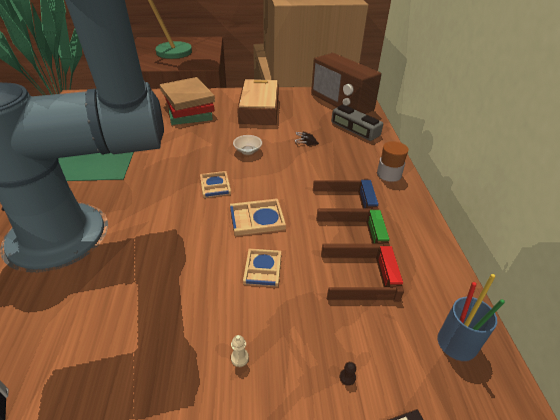

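The top picture shows three tray-like things: (282,228) is the largest, and (343,223) and (230,270) are smaller decoys. The first fits "largest". The cream piece is at (423,240), the black pawn at (436,170), and the blue bay at (265,145) is leftmost. The side view agrees, with the bishop at (239,350). I'll confirm in one enlarged crop and measure.

```bash
cat >> h.py <<'E'
from scipy.spatial.transform import Rotation as Ro
def world(f):
    z=np.load(f'{f}.npz');d=z['d'];K=z['K'];v,u=np.mgrid[:d.shape[0],:d.shape[1]]
    c=np.stack([(u-K[0,2])/K[0,0]*d,(v-K[1,2])/K[1,1]*d,d],-1)
    R=z['R'];R=Ro.from_quat(R).as_matrix() if R.size==4 else R
    return z['p'],c@R.T+z['o']
E
python3 - <<'E'
from h import *
p,w=world('top0')
crop=p[105:285,205:445];cv2.imwrite('pics/c0.png',cv2.resize(crop[:,:,::-1],None,fx=3.3,fy=3.3,interpolation=cv2.INTER_CUBIC))
H=cv2.cvtColor(p,cv2.COLOR_RGB2HSV)
z=w[...,2]
print('desk z',np.median(z[230:260,370:400]))
def rep(n,m):
    q=w[m];print(n,m.sum(),'mean',q.mean(0).round(4),'min',q.min(0).round(4),'max',q.max(0).round(4))
    r=cv2.minAreaRect((q[:,:2]*1000).astype(np.float32));print('   rect mm',r)
def box(u0,u1,v0,v1):
    m=np.zeros(z.shape,bool);m[v0:v1,u0:u1]=1;return m
blue=(H[...,0]>100)&(H[...,0]<130)&(H[...,1]>120)&(H[...,2]>60)
rep('tray disc',blue&box(266,296,205,236))
rep('tray blue end',blue&box(258,308,240,256))
rep('tray wood+blue',(z>.0105)&box(255,310,195,260))
for n,b in(('dec1',(322,365,203,243)),('dec2',(205,253,250,292))): rep(n,(z>.008)&box(*b))
rep('bishop',(z>.02)&box(410,436,226,254))
rep('bishop head',(z>.06)&box(410,436,226,254))
rep('pawn',(z>.02)&box(425,446,160,180))
rep('bays',(z>.025)&box(235,385,105,180))
rep('bluestrip',blue&(z>.03)&box(240,287,105,135))
p,w=world('side0');z=w[...,2]
rep('bishop side',(z>.02)&box(225,254,330,372))
rep('bishop side foot',(z>.002)&(z<.012)&box(225,254,345,372))
rep('tray side',(z>.012)&(z<.03)&box(226,290,195,238))
rep('bays side',(z>.025)&box(305,410,175,305))
E
```

```text
desk z 0.001065070698122117
tray disc 311 mean [0.4956 0.0346 0.0094] min [ 0.4076 -0.0155 -0.0015] max [0.5209 0.0602 1.2398]
   rect mm ((470.16766357421875, 9.2154541015625), (124.35749053955078, 51.54120635986328), 44.056636810302734)<stdin>:8: RuntimeWarning: Mean of empty slice.
  ret = um.true_divide(
Traceback (most recent call last):
ValueError: zero-size array to reduction operation minimum which has no identity
```

View pics/c0.png

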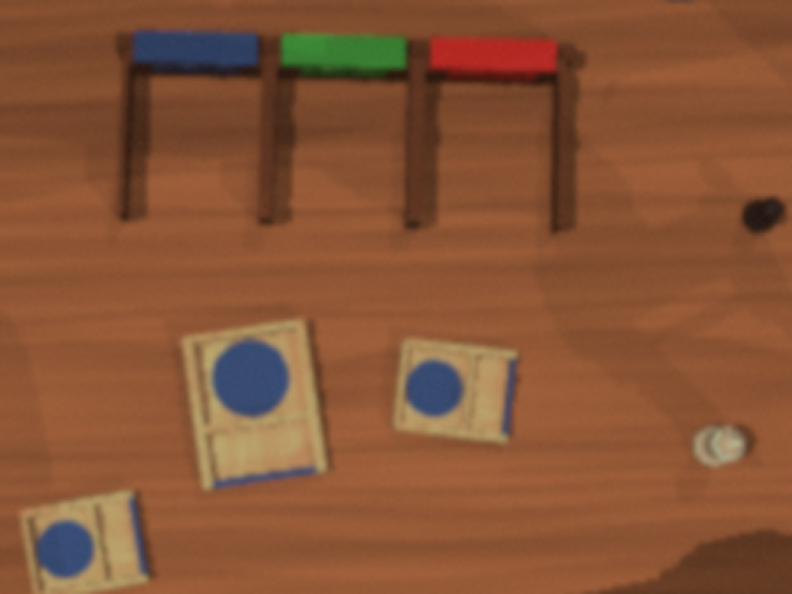

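The crop confirms it: the large tray has corners (181,340), (305,319), (327,470), (206,489) and a disc at (251,378), with its blue wall at the near end. The blue bay is at top-left and the bishop at (720,446).

```bash
cat >> h.py <<'E'
def ray(f,u,v,zp):
    z=np.load(f'{f}.npz');K=z['K'];R=z['R'];R=Ro.from_quat(R).as_matrix() if R.size==4 else R
    d=R@np.array([(u-K[0,2])/K[0,0],(v-K[1,2])/K[1,1],1]);o=z['o'];return (o+d*(zp-o[2])/d[2])[:2]
def cpx(x,y): return 205+(x+.5)/3.3-.5,105+(y+.5)/3.3-.5
E
python3 - <<'E'
from h import *
C=lambda x,y,z:ray('top0',*cpx(x,y),z)*1000
t=[C(*a,16) if 0 else C(*a,.016) for a in((181,340),(305,319),(327,470),(206,489))]
print('tray corners',np.round(t,1),'ctr',np.mean(t,0),'sides',[np.linalg.norm(t[i]-t[i-1]).round(1) for i in range(4)])
a=(t[0]+t[1]-t[2]-t[3]);print('yaw',np.degrees(np.arctan2(a[1],a[0])))
print('disc',C(251,378,.004))
f=[C(x,y,.034) for x,y in((126,219),(267,222),(414,227),(563,231))];print('wall fronts',np.round(f,1))
b=[C(x,y,.044) for x,y in((118,33),(578,45))];print('back far corners',np.round(b,1))
s=[C(x,y,.044) for x,y in((134,32),(258,37),(430,39),(556,41))];print('strip top edges',np.round(s,1))
P,w=world('top0');ok=np.load('top0.npz')['d']>0
z=np.where(ok,w[...,2],-1)
def rep(n,m,zz,w,p=(0,50,100)):
    m=m&(zz<.15);q=w[m][:,:2]*1000
    print(n,m.sum(),'mean',q.mean(0).round(1),np.percentile(w[m],p,axis=0).round(4).tolist() if m.sum() else '')
    r=cv2.minAreaRect(q.astype(np.float32));print('   rect',np.round(r[0],1),np.round(r[1],1),round(r[2],1))
def box(u0,u1,v0,v1):
    m=np.zeros(P.shape[:2],bool);m[v0:v1,u0:u1]=1;return m
rep('bishop',(z>.02)&box(408,438,226,254),z,w)
rep('bishop head',(z>.055)&box(408,438,226,254),z,w)
rep('pawn',(z>.02)&box(425,446,160,180),z,w)
rep('bays',(z>.02)&box(235,385,105,180),z,w)
rep('tray',(z>.011)&box(255,310,195,260),z,w)
P,w=world('side0');ok=np.load('side0.npz')['d']>0;z=np.where(ok,w[...,2],-1)
rep('bishop s',(z>.02)&box(225,254,325,372),z,w)
rep('stem s',(z>.02)&(z<.045)&box(225,254,325,372),z,w)
rep('bays s',(z>.02)&box(305,410,175,305),z,w)
# tool now
s=telemetry.get_state();R=Ro.from_quat(s['orientation']).as_matrix();print(R.round(3))
E
```

```text
tray corners [[526.9  89.6]
 [541.7 -11.2]
 [419.5 -26.1]
 [406.3  71.3]] ctr [473.59143113  30.91739131] sides [np.float64(122.0), np.float64(101.9), np.float64(123.1), np.float64(98.3)]
yaw 7.7882426043706054
disc [495.6280937  33.9469023]
wall fronts [[ 624.1  131. ]
 [ 618.8   17.5]
 [ 611.7 -100.2]
 [ 605.5 -218.8]]
back far corners [[ 774.7  134.6]
 [ 754.2 -234.9]]
strip top edges [[ 775.1  121.6]
 [ 768.1   21.4]
 [ 762.5 -116.8]
 [ 757.9 -217.4]]
bishop 94 mean [ 433.5 -333.8] [[0.4228, -0.3458, 0.0206], [0.4331, -0.3332, 0.0608], [0.446, -0.325, 0.0788]]
   rect [ 434.4 -335.4] [20.5 23. ] 88.0
bishop head 58 mean [ 433.2 -335.8] [[0.4228, -0.3458, 0.0551], [0.4328, -0.3349, 0.0651], [0.4432, -0.3272, 0.0788]]
   rect [ 433.1 -336.4] [18.6 20.2] 88.6
pawn 53 mean [ 619.  -382.4] [[0.6101, -0.3927, 0.022], [0.6179, -0.3817, 0.0419], [0.6295, -0.3734, 0.0496]]
   rect [ 619.7 -383.5] [18.3 18.3] 41.9
bays 2369 mean [730.8 -48.5] [[0.6103, -0.2332, 0.0201], [0.7466, -0.053, 0.0392], [0.7776, 0.1387, 0.0532]]
   rect [694.7 -44.8] [371.1 151.5] 87.2
tray 525 mean [473.4  30.7] [[0.4084, -0.0244, 0.011], [0.4649, 0.0306, 0.0171], [0.5425, 0.0858, 0.0241]]
   rect [475.2  31.1] [124.2 100. ] 7.1
bishop s 258 mean [ 435.6 -344.3] [[0.4232, -0.3517, 0.02], [0.4358, -0.3453, 0.0528], [0.4471, -0.3311, 0.0745]]
   rect [ 435.6 -342.1] [24.7 18.4] 9.7
stem s 71 mean [ 435.9 -346.4] [[0.4255, -0.3496, 0.02], [0.4359, -0.3472, 0.0318], [0.4448, -0.3402, 0.0437]]
   rect [ 435.5 -345.3] [19.3  8.8] 4.4
bays s 3205 mean [719.2 -78.2] [[0.6115, -0.2359, 0.02], [0.7388, -0.1031, 0.0343], [0.8724, 0.1666, 0.0473]]
   rect [741.5 -31.2] [407.8 241. ] 87.1
[[ 0.931  0.365 -0.   ]
 [ 0.365 -0.931  0.002]
 [ 0.    -0.002 -1.   ]]
```

```bash
python3 -m creep '[[0,0,0,0,0,0.077],[0,0,0,0,0,0.077],[0.57,-0.59,0,0,0,0],[0.57,-0.59,0,0,0,0],[0.57,-0.59,0,0,0,0],[0.57,-0.59,0,0,0,0],[0.57,-0.59,0,0,0,0],[0.57,-0.59,0,0,0,0]]' -1 && python3 -m creep '[[0.57,-0.59,0,0,0,0],[0.57,-0.59,0,0,0,0],[0.57,-0.59,0,0,0,0],[0,0,0,0,0,0]]'
cat >> h.py <<'E'
def togo(x,y,z,yaw=None):
    s=telemetry.get_state();R=Ro.from_quat(s['orientation']).as_matrix()
    d=R.T@(np.array([x,y,z])-s['position']);cy=np.degrees(np.arctan2(R[1,0],R[0,0]))
    print('t',round(s['time'],2),'pos',np.round(s['position'],4),'yaw',round(cy,2),'tilt',np.round(R[:2,2],4),'w',s['width'])
    print('units total',np.round(d/.04,3),'turn units',None if yaw is None else round((cy-yaw)/90,4))
E
python3 - <<'E'
from h import *
togo(.434,-.338,.12,7.5)
p,d,m=snap('wrist','w1');print(m['origin'],m['rotation'],m['camera_matrix'])
E
```

```text
time: 0.77
position: [0.3549, -0.4451, 0.213]
orientation: [0.998, 0.066, -0.0, -0.0]
force: [-0.1, -0.9, -1.0]
width: 0.0942
gripper_force: 0.0
time: 1.1
position: [0.415, -0.3634, 0.213]
orientation: [0.998, 0.068, 0.0, -0.001]
force: [0.1, -0.2, -0.5]
width: 0.094
gripper_force: 0.0
t 1.1 pos [ 0.415  -0.3634  0.213 ] yaw 7.85 tilt [0.0003 0.0021] w 0.09403572654711277
units total [ 0.556 -0.56   2.325] turn units 0.0039
[ 0.48856964 -0.35536407  0.38321463] [ 0.74686364 -0.65195905 -0.08628285  0.09848532] [[325.1922621    0.         286.6423301 ]
 [  0.         325.1922621  207.94660702]
 [  0.           0.           1.        ]]
```

View pics/w1.png

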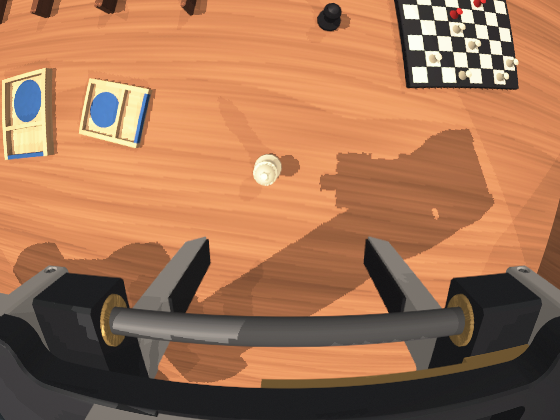

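The bishop shows at (267,170) ahead of the fingers, which are at (190,270) and (385,270).

```bash
cat >> h.py <<'E'
def wworld(f):
    z=np.load(f'{f}.npz');d=z['d'];K=z['K'];v,u=np.mgrid[:d.shape[0],:d.shape[1]]
    a=(u-K[0,2])/K[0,0];b=(v-K[1,2])/K[1,1];t=np.hypot(a,b)+1e-9
    k=np.tan(t)/t;c=np.stack([a*k*d,b*k*d,d],-1);R=z['R'];R=Ro.from_quat(R).as_matrix() if R.size==4 else R
    w=c@R.T+z['o'];w[d<=0]=np.nan;return z['p'],w
def cloud(w,u0,u1,v0,v1,z0,z1):
    q=w[v0:v1,u0:u1].reshape(-1,3);return q[(q[:,2]>z0)&(q[:,2]<z1)]
E
python3 - <<'E'
from h import *
from scipy.optimize import least_squares
p,w=wworld('w1')
for a,b in((.002,.01),(.02,.045),(.05,.06),(.06,.08)):
    q=cloud(w,240,300,140,200,a,b);
    if len(q): print(a,len(q),q.min(0).round(4),q.max(0).round(4),q.mean(0).round(4))
q=cloud(w,240,300,140,200,.004,.08)
prof=lambda z:np.interp(z,[0,.008,.019,.046,.05,.054,.066,.074],[.016,.016,.01,.01,.013,.011,.011,.004])
r=least_squares(lambda c:np.hypot(q[:,0]-c[0],q[:,1]-c[1])-prof(q[:,2]),[.434,-.338],loss='soft_l1',f_scale=.002);print(r.x,r.cost)
print('desk',np.nanmedian(w[200:215,230:290,2]))
togo(*r.x,.2)
E
```

```text
0.002 93 [ 0.4256 -0.3551  0.0021] [ 0.4561 -0.3241  0.01  ] [ 0.4427 -0.342   0.0079]
0.02 5 [ 0.4415 -0.3461  0.02  ] [ 0.4434 -0.3404  0.0239] [ 0.4425 -0.3434  0.0218]
0.05 157 [ 0.4214 -0.3524  0.0501] [ 0.4463 -0.3273  0.06  ] [ 0.4376 -0.341   0.0537]
0.06 285 [ 0.4241 -0.3498  0.0602] [ 0.4431 -0.3306  0.0734] [ 0.4345 -0.3401  0.0656]
[ 0.43225579 -0.33937121] 0.0012541269228615668
desk -0.001010868306345114
t 1.15 pos [ 0.4139 -0.3654  0.2131] yaw 7.79 tilt [-0.0004  0.0006] w 0.09390206483487998
units total [ 0.544 -0.583  0.327] turn units None
```

```bash
python3 -m creep '[[0.28,-0.29,0,0,0,0],[0.28,-0.29,0,0,0,0],[0,0,0.7,0,0,0],[0,0,0.7,0,0,0],[0,0,0.7,0,0,0],[0,0,0,0,0,0]]'; python3 -c "
from h import *
togo(.433,-.339,.027)"
```

```text
time: 1.65
position: [0.4285, -0.3393, 0.1233]
orientation: [0.998, 0.065, -0.004, -0.004]
force: [-0.7, 0.5, -0.7]
width: 0.0937
gripper_force: 0.0
t 1.65 pos [ 0.4285 -0.3393  0.1233] yaw 7.49 tilt [-0.0076  0.0085] w 0.09374581840555674
units total [0.127 0.03  2.407] turn units None
```

```bash
python3 -m creep '[[0.1,0,0.6,0,0,0],[0,0,0.6,0,0,0],[0,0,0.6,0,0,0],[0,0,0.4,0,0,0],[0,0,0,0,0,0],[0,0,0,0,0,0]]'; python3 -c "
from h import *
togo(.433,-.339,.027)"
```

```text
time: 2.15
position: [0.4357, -0.3419, 0.042]
orientation: [0.998, 0.065, -0.0, -0.0]
force: [0.2, -0.2, 0.1]
width: 0.0941
gripper_force: 0.0
t 2.15 pos [ 0.4357 -0.3419  0.042 ] yaw 7.51 tilt [-0.0003  0.0002] w 0.09414148057158299
units total [-0.058 -0.081  0.375] turn units None
```

```bash
python3 -m creep '[[-0.06,-0.06,0.38,0,0,0],[0,0,0,0,0,0],[0,0,0,0,0,0]]' ; python3 -m creep '[[0,0,0,0,0,0],[0,0,0,0,0,0],[0,0,0,0,0,0],[0,0,0,0,0,0],[0,0,0,0,0,0],[0,0,0,0,0,0],[0,0,0,0,0,0],[0,0,0,0,0,0]]' 1 10;python3 -m creep '[[0,0,0,0,0,0],[0,0,0,0,0,0],[0,0,0,0,0,0],[0,0,0,0,0,0],[0,0,0,0,0,0],[0,0,0,0,0,0]]'
```

```text
time: 2.4
position: [0.4336, -0.3398, 0.0276]
orientation: [0.998, 0.066, 0.0, 0.001]
force: [-0.2, -0.1, 0.5]
width: 0.094
gripper_force: 0.0
time: 3.07
position: [0.4333, -0.339, 0.0262]
orientation: [0.998, 0.066, -0.0, -0.0]
force: [-0.2, -0.1, 0.8]
width: 0.044
gripper_force: 0.0
time: 3.57
position: [0.4333, -0.339, 0.0262]
orientation: [0.998, 0.066, -0.0, -0.0]
force: [-0.2, 0.7, 0.4]
width: 0.024
gripper_force: 10.0
```

```bash
python3 -m creep '[[0,0,0,0,0,0],[0,0,-0.3,0,0,0],[0,0,-0.6,0,0,0],[0,0,-0.6,0,0,0],[0,0,-0.6,0,0,0],[0,0,-0.6,0,0,0],[0,0,0,0,0,0]]'
python3 - <<'E'
from h import *
p,d,m=snap('side','s1');cv2.imwrite('pics/s1c.png',cv2.resize(p[230:400,150:340,::-1],None,fx=3,fy=3,interpolation=cv2.INTER_CUBIC))
E
```

```text
time: 4.15
position: [0.4357, -0.3418, 0.1405]
orientation: [0.998, 0.066, 0.003, 0.004]
force: [-0.1, -0.2, -0.1]
width: 0.0245
gripper_force: 10.0
```

View pics/s1c.png

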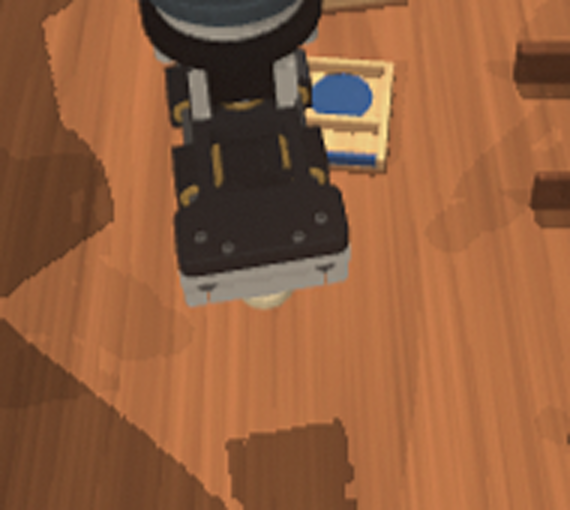

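```bash
python3 -m creep '[[0.1,-0.3,0,0,0,0],[0.2,-0.6,0,0,0,0],[0.23,-0.75,0,0,0,0],[0.23,-0.75,0,0,0,0],[0.23,-0.75,0,0,0,0],[0.23,-0.75,0,0,0,0],[0.23,-0.75,0,0,0,0],[0.23,-0.75,0,0,0,0]]' && python3 -m creep '[[0.23,-0.75,0,0,0,0],[0.23,-0.75,0,0,0,0],[0.23,-0.7,0,0,0,0],[0.2,-0.6,0,0,0,0],[0.15,-0.4,0,0,0,0],[0,0,0,0,0,0],[0,0,0,0,0,0]]'
python3 - <<'E'
from h import *
togo(.496,.034,.033,7.5)
p,d,m=snap('wrist','w2')
E
```

```text
time: 4.87
position: [0.4699, -0.1131, 0.1321]
orientation: [0.998, 0.066, -0.002, -0.001]
force: [1.2, -0.5, -0.6]
width: 0.0244
gripper_force: 10.0
time: 5.45
position: [0.4943, 0.0175, 0.1325]
orientation: [0.998, 0.067, -0.002, -0.0]
force: [-0.4, 0.2, -1.0]
width: 0.0242
gripper_force: 10.0
t 5.45 pos [0.4943 0.0175 0.1325] yaw 7.69 tilt [-0.0035  0.0005] w 0.024185331328874002
units total [ 0.105 -0.401  2.487] turn units 0.0021
```

View pics/w2.png

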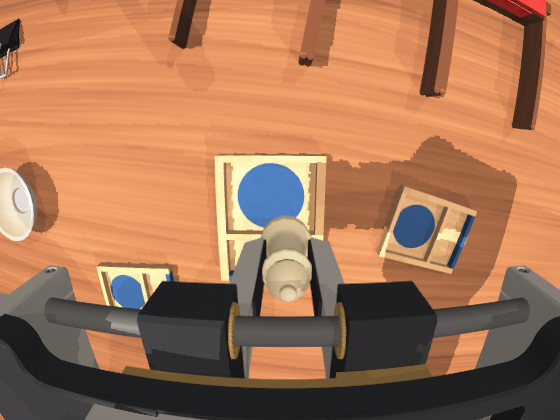

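The bishop hangs upright between the fingers. The disc is at (271,195), the tray's front corners at (215,156) and (327,155), and the bay wall ends at (180,45), (307,62) and (433,93).

```bash
cat >> h.py <<'E'
def wray(f,u,v,zp):
    z=np.load(f'{f}.npz');K=z['K'];R=z['R'];R=Ro.from_quat(R).as_matrix() if R.size==4 else R
    a=(u-K[0,2])/K[0,0];b=(v-K[1,2])/K[1,1];t=np.hypot(a,b)+1e-9
    d=R@np.array([a*np.sin(t)/t,b*np.sin(t)/t,np.cos(t)]);o=z['o'];return (o+d*(zp-o[2])/d[2])[:2]
E
python3 - <<'E'
from h import *
p,w=wworld('w2');H=cv2.cvtColor(p,cv2.COLOR_RGB2HSV)
print('disc',wray('w2',271,195,.004)*1e3)
a,b=[wray('w2',*c,.016)*1e3 for c in((215,156),(327,155))];print('front corners',a,b,np.linalg.norm(a-b),'yaw',np.degrees(np.arctan2(a[1]-b[1],a[0]-b[0]))-90)
m=(H[...,0]>100)&(H[...,0]<130)&(H[...,1]>120);m[:160]=0;m[232:]=0;m[:,:235]=0;m[:,307:]=0
q=w[m];q=q[np.abs(q[:,2]-.004)<.01];print('disc pts',len(q),q.min(0).round(4),q.max(0).round(4))
for c in((180,42),(307,60),(433,92),(524,127)):
    print('wall end z0',wray('w2',*c,.0)*1e3,'z34',wray('w2',*c,.034)*1e3)
for n,(u0,u1,v0,v1) in dict(L=(165,215,0,50),M=(290,335,0,68),R=(415,470,0,100)).items():
    q=cloud(w,u0,u1,v0,v1,.028,.04);print(n,len(q),q.min(0).round(4),q.max(0).round(4))
    if len(q)>20:
        o=cv2.fitLine((q[:,:2]*1e3).astype(np.float32),cv2.DIST_HUBER,0,.01,.01).ravel();print(o,np.degrees(np.arctan2(o[1],o[0])))
t,W=world('top0')
d=np.load('top0.npz')['d']
for n,(u0,u1,v0,v1) in dict(L=(238,256,130,178),M=(280,297,130,178),R=(322,342,130,178),RR=(366,384,130,178)).items():
    W[d<=0]=np.nan;q=cloud(W,u0,u1,v0,v1,.026,.042);o=cv2.fitLine((q[:,:2]*1e3).astype(np.float32),cv2.DIST_HUBER,0,.01,.01).ravel();print('top',n,len(q),q.min(0).round(4),q.max(0).round(4),o,np.degrees(np.arctan(o[1]/o[0])))
E
```

```text
disc [499.91751937  32.27164402]
front corners [531.95093049  86.48605024] [545.5076988  -12.66785622] 100.0763864929047 yaw 7.7854635589577725
disc pts 3054 [0.468  0.0017 0.001 ] [0.5297 0.0638 0.0058]
wall end z0 [637.25035497 138.13658279] z34 [629.66958933 125.60548023]
wall end z0 [630.04122951  15.85226315] z34 [623.26999734  17.05281925]
wall end z0 [ 623.84944172 -110.81282681] z34 [617.77350325 -95.38868272]
wall end z0 [ 616.42716637 -235.33310252] z34 [ 611.18469658 -205.92621781]
L 357 [0.6308 0.1291 0.028 ] [0.6706 0.1381 0.0354]
[ 9.9860644e-01 -5.2774973e-02  6.4992731e+02  1.3276268e+02] -3.0251884
M 877 [0.624  0.0089 0.0286] [0.68   0.0239 0.0355]
[ 9.9792254e-01 -6.4425036e-02  6.5104742e+02  1.6527658e+01] -3.6938407
R 1340 [ 0.6174 -0.113   0.028 ] [ 0.7142 -0.0954  0.0358]
[ 9.9818110e-01 -6.0286541e-02  6.6318695e+02 -1.0306382e+02] -3.45626
top L 106 [0.629  0.1273 0.0262] [0.7374 0.1387 0.0409] [ 9.9781525e-01 -6.6065736e-02  6.8297754e+02  1.3250040e+02] -3.7880466
top M 191 [0.6225 0.0086 0.0274] [0.7324 0.0242 0.0405] [ 9.9855053e-01 -5.3821925e-02  6.7798267e+02  1.6324600e+01] -3.08526
top R 200 [ 0.616  -0.1114  0.0272] [ 0.7306 -0.0949  0.0404] [ 9.98188257e-01 -6.01683520e-02  6.72799805e+02 -1.03267654e+02] -3.4494758
top RR 125 [ 0.6103 -0.2257  0.027 ] [ 0.726 -0.214  0.041] [ 9.9911177e-01 -4.2138539e-02  6.7064172e+02 -2.2035144e+02] -2.4150753
```

```bash
python3 -m creep '[[0.08,-0.18,0,0,0,0],[0.07,-0.18,0,0,0,0],[0,0,0.4,0,0,0],[0,0,0.6,0,0,0],[0,0,0.6,0,0,0],[0,0,0.5,0,0,0],[0,0,0.2,0,0,0],[0,0,0,0,0,0]]';python3 -m creep '[[0,0,0,0,0,0],[0,0,0,0,0,0]]'; python3 -c "
from h import *
togo(.498,.033,.0305,7.5)"
```

```text
time: 6.17
position: [0.4982, 0.0315, 0.0402]
orientation: [0.998, 0.066, -0.002, -0.001]
force: [-0.6, 0.2, -1.6]
width: 0.0247
gripper_force: 10.0
time: 6.33
position: [0.5012, 0.0311, 0.0437]
orientation: [0.998, 0.066, 0.001, 0.0]
force: [0.2, -0.1, 0.3]
width: 0.0244
gripper_force: 10.0
t 6.33 pos [0.5012 0.0311 0.0437] yaw 7.54 tilt [ 0.0026 -0.0004] w 0.02437897634146568
units total [-0.074 -0.058  0.329] turn units 0.0005
```

Descend slowly, checking force.

```bash
python3 -m creep '[[-0.04,-0.04,0.1,0,0,0],[0,0,0.1,0,0,0],[0,0,0,0,0,0],[0,0,0,0,0,0]]';python3 -m creep '[[0,0,0.05,0,0,0],[0,0,0,0,0,0],[0,0,0,0,0,0]]';python3 -m creep '[[0,0,0.03,0,0,0],[0,0,0,0,0,0],[0,0,0,0,0,0]]'
```

```text
time: 6.67
position: [0.498, 0.0328, 0.0343]
orientation: [0.998, 0.066, -0.0, -0.0]
force: [0.1, -0.1, -0.7]
width: 0.0244
gripper_force: 10.0
time: 6.92
position: [0.4981, 0.0327, 0.0322]
orientation: [0.998, 0.066, -0.0, -0.0]
force: [-0.3, -0.4, -0.9]
width: 0.0241
gripper_force: 10.0
time: 7.17
position: [0.4981, 0.0327, 0.031]
orientation: [0.998, 0.066, -0.0, -0.0]
force: [0.5, -0.7, 0.0]
width: 0.0245
gripper_force: 10.0
```

```bash
python3 -m creep '[[0,0,0.02,0,0,0],[0,0,0,0,0,0],[0,0,0,0,0,0]]';python3 -m creep '[[0,0,0.02,0,0,0],[0,0,0,0,0,0],[0,0,0,0,0,0]]'
```

```text
time: 7.42
position: [0.4982, 0.0327, 0.0303]
orientation: [0.998, 0.066, 0.0, 0.0]
force: [1.4, -1.0, -0.8]
width: 0.0244
gripper_force: 10.0
time: 7.67
position: [0.4987, 0.0328, 0.0301]
orientation: [0.998, 0.066, 0.001, 0.0]
force: [-0.9, 1.9, 4.2]
width: 0.0248
gripper_force: 10.0
```

```bash
python3 -m creep '[[0,0,0,0,0,0],[0,0,0,0,0,0],[0,0,0,0,0,0],[0,0,0,0,0,0],[0,0,0,0,0,0]]' -0.06; python3 -m creep '[[0,0,-0.3,0,0,0],[0,0,-0.6,0,0,0],[0,0,-0.7,0,0,0],[0,0,-0.7,0,0,0],[0,0,-0.3,0,0,0],[0,0,0,0,0,0],[0,0,0,0,0,0]]'
python3 - <<'E'
from h import *
# trough: tray origin - 37 along yaw 7.7
a=np.radians(7.7);o=np.array([.498,.0328])-.022*np.array([np.cos(a),np.sin(a)]);t=o-.037*np.array([np.cos(a),np.sin(a)]);print('tray',o,'trough',t)
togo(*t,.016,7.7)
snap('wrist','w3');snap('top','t3')
E
```

```text
time: 8.08
position: [0.4979, 0.0327, 0.0292]
orientation: [0.998, 0.066, -0.0, -0.0]
force: [0.7, -0.5, -0.2]
width: 0.0492
gripper_force: 0.0
time: 8.67
position: [0.4982, 0.0327, 0.1336]
orientation: [0.998, 0.066, 0.0, 0.0]
force: [-0.7, 0.5, -0.1]
width: 0.05
gripper_force: 0.0
tray [0.47619837 0.0298523 ] trough [0.43953199 0.02489482]
t 8.67 pos [0.4982 0.0327 0.1336] yaw 7.56 tilt [ 0.0009 -0.0002] w 0.050023692294397196
units total [-1.482e+00 -1.000e-03  2.939e+00] turn units -0.0016
```

View pics/w3.png

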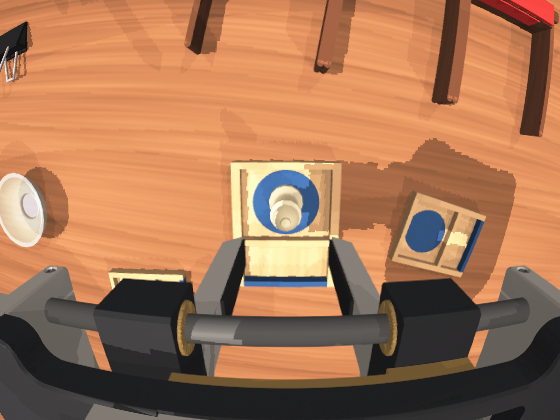

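The bishop stands on the disc at (286,205), and the tray and trough are undisturbed. Next I'll lower the fingers into the trough and spread them against its side walls.

```bash
python3 -m creep '[[-0.4,0,0,0,0,0],[-0.45,0,0,0,0,0],[-0.41,0,0,0,0,0],[0,0,0.6,0,0,0],[0,0,0.6,0,0,0],[0,0,0.6,0,0,0],[0,0,0.4,0,0,0],[0,0,0,0,0,0]]' 0.06;python3 -m creep '[[0,0,0,0,0,0],[0,0,0,0,0,0]]'; python3 -c "
from h import *
togo(.4485,.0261,.016,7.7)"
```

```text
time: 9.43
position: [0.4435, 0.0269, 0.0404]
orientation: [0.998, 0.066, -0.005, -0.001]
force: [0.2, -0.3, 0.3]
width: 0.0444
gripper_force: 0.0
time: 9.6
position: [0.4483, 0.0261, 0.0456]
orientation: [0.998, 0.066, -0.0, -0.0]
force: [-0.2, 0.1, 0.7]
width: 0.0439
gripper_force: 0.0
t 9.6 pos [0.4483 0.0261 0.0456] yaw 7.56 tilt [-0.0002  0.    ] w 0.04394021215023231
units total [ 0.006 -0.     0.74 ] turn units -0.0016
```

```bash
python3 -m creep '[[0,0,0.3,0,0,0],[0,0,0.25,0,0,0],[0,0,0.17,0,0,0],[0,0,0,0,0,0],[0,0,0,0,0,0],[0,0,0,0,0,0]]';python3 -m creep '[[0,0,0,0,0,0],[0,0,0,0,0,0],[0,0,0,0,0,0],[0,0,0,0,0,0],[0,0,0,0,0,0],[0,0,0,0,0,0]]' -1 8
python3 - <<'E'
from h import *
p,d,m=snap('wrist','w4')
E
```

```text
time: 10.1
position: [0.4485, 0.026, 0.0171]
orientation: [0.998, 0.066, 0.0, 0.0]
force: [-0.2, 0.0, -0.1]
width: 0.0442
gripper_force: 0.0
time: 10.6
position: [0.4484, 0.0263, 0.0169]
orientation: [0.998, 0.066, 0.0, -0.0]
force: [-0.3, 2.9, 2.1]
width: 0.0656
gripper_force: 6.6
```

View pics/w4.png

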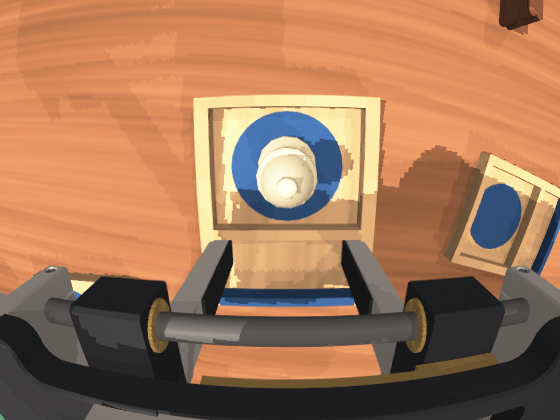

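The fingers are spread onto the trough's side walls, and the bishop is upright at (287,180). I'll slide and turn the tray slowly.

```bash
python3 -m creep '[[0.05,-0.04,0,0,0,0.004],[0.11,-0.086,0,0,0,0.0075],[0.11,-0.086,0,0,0,0.0075],[0.11,-0.086,0,0,0,0.0075],[0.11,-0.086,0,0,0,0.0075],[0.11,-0.086,0,0,0,0.0075],[0.06,-0.04,0,0,0,0.004],[0,0,0,0,0,0]]';python3 - <<'E'
from h import *
togo(.517,.0841,.017,-3.1);s=telemetry.get_state();print(s['force'],s['torque'],s['gripper_force'])
p,d,m=snap('wrist','w5')
p,w=wworld('w5');q=cloud(w,150,430,60,240,.011,.022);print(len(q),cv2.minAreaRect((q[:,:2]*1e3).astype(np.float32)))
b=cloud(w,230,350,90,240,.06,.09);print('bishop head',b.mean(0),b.max(0))
E
```

```text
time: 11.32
position: [0.472, 0.0485, 0.0169]
orientation: [1.0, 0.03, -0.001, 0.001]
force: [-4.7, -2.7, 6.4]
width: 0.0656
gripper_force: 8.1
t 11.32 pos [0.472  0.0485 0.0169] yaw 3.48 tilt [-0.0025 -0.0017] w 0.06560329191556567
units total [ 1.178 -0.821 -0.008] turn units 0.0731
[-4.68660183 -2.72477916  6.39856725] [-0.33830758  0.80890221 -0.11761517] 8.120568618178368
8490 ((522.0809936523438, 51.2656364440918), (80.02692413330078, 101.05812072753906), 3.5388381481170654)
bishop head [0.52558815 0.05149471 0.06857342] [0.53454216 0.06186512 0.07770737]
```

View pics/w5.png

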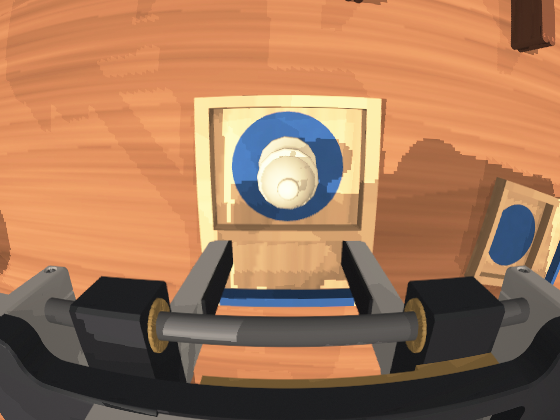

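Tray and bishop move as one with the hand: the tray measures yaw 3.5° and the bishop is unchanged in the view. I'll continue to the entry pose.

```bash
python3 -m creep '[[0.06,-0.045,0,0,0,0.004],[0.113,-0.089,0,0,0,0.0073],[0.113,-0.089,0,0,0,0.0073],[0.113,-0.089,0,0,0,0.0073],[0.113,-0.089,0,0,0,0.0073],[0.113,-0.089,0,0,0,0.0073],[0.113,-0.089,0,0,0,0.0073],[0.113,-0.089,0,0,0,0.0073]]'; python3 -m creep '[[0.113,-0.089,0,0,0,0.0073],[0.113,-0.089,0,0,0,0.0073],[0.053,-0.044,0,0,0,0.0033],[0,0,0,0,0,0],[0,0,0,0,0,0]]';python3 - <<'E'
from h import *
togo(.517,.0841,.017,-3.1)
p,d,m=snap('wrist','w6')
p,w=wworld('w6');q=cloud(w,150,430,60,240,.011,.022);r=cv2.minAreaRect((q[:,:2]*1e3).astype(np.float32));print(len(q),r);c=np.array(r[0])/1e3
b=cloud(w,230,350,90,240,.06,.09);print('bishop head',b.mean(0),b.max(0))
u=np.array([np.cos(np.radians(-3.1)),np.sin(np.radians(-3.1))]);n=np.array([-u[1],u[0]])
def lat(q): return (q[:,:2]-c)@n
q=w[:160].reshape(-1,3);q=q[(q[:,2]>.01)&(q[:,2]<.04)&(q[:,0]>.63)&(q[:,0]<.70)]
l=lat(q)*1e3;x=(q[:,:2]-c)@u*1e3
for a,bb in((20,95),(-95,-20)):
    k=(l>a)&(l<bb);print(k.sum(),np.percentile(l[k],[2,10,50,90,98]).round(1) if k.sum() else'')
    if k.sum(): o=cv2.fitLine((q[k,:2]*1e3).astype(np.float32),cv2.DIST_HUBER,0,.01,.01).ravel();print(o,np.degrees(np.arctan(o[1]/o[0])))
E
```

```text
time: 12.03
position: [0.5047, 0.0755, 0.0168]
orientation: [1.0, -0.013, -0.002, 0.001]
force: [-7.2, -5.5, 10.4]
width: 0.0651
gripper_force: 9.1
time: 12.45
position: [0.5168, 0.0844, 0.0169]
orientation: [1.0, -0.027, -0.001, 0.001]
force: [-4.0, -2.4, 6.9]
width: 0.0655
gripper_force: 8.0
t 12.45 pos [0.5168 0.0844 0.0169] yaw -3.11 tilt [-0.0022 -0.0014] w 0.06553896104684052
units total [ 0.006  0.007 -0.003] turn units -0.0001
8536 ((577.6563720703125, 78.21834564208984), (122.49324035644531, 102.1621322631836), 87.17529296875)
bishop head [0.5703293  0.08113381 0.06859474] [0.57928969 0.0917583  0.07748199]
1477 [57.1 57.3 57.9 62.  63.3]
[ 9.9708056e-01 -7.6356500e-02  6.4581635e+02  1.3298244e+02] -4.3791676
1655 [-62.1 -60.4 -52.6 -50.3 -50. ]
[9.9758929e-01 6.9394559e-02 6.4405463e+02 2.2004324e+01] 3.9792132
```

View pics/w6.png

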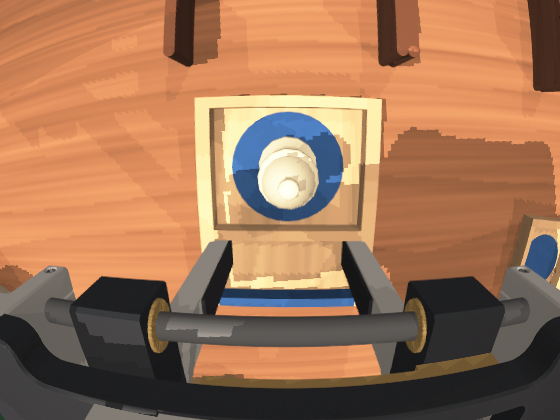

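The tray is aligned with the bay: the inner bay faces are at about (193,60) and (380,60), against tray sides at 195 and 383. Measured offset is under 1 mm, so I'll push in.

```bash
python3 -m creep '[[0.07,-0.01,0,0,0,0],[0.14,-0.01,0,0,0,0],[0.14,0,0,0,0,0],[0.14,0,0,0,0,0],[0.14,0,0,0,0,0],[0.14,0,0,0,0,0],[0.14,0,0,0,0,0],[0.14,0,0,0,0,0]]'; python3 -m creep '[[0.14,0,0,0,0,0],[0.14,0,0,0,0,0],[0.14,0,0,0,0,0],[0.14,0,0,0,0,0],[0.07,0,0,0,0,0],[0,0,0,0,0,0],[0,0,0,0,0,0]]';python3 - <<'E'
from h import *
togo(.661,.076,.017,-3.1)
p,d,m=snap('wrist','w7')
p,w=wworld('w7')
s=telemetry.get_state();c=s['position'][:2];u=np.array([np.cos(np.radians(-3.1)),np.sin(np.radians(-3.1))]);n=np.array([-u[1],u[0]])
b=cloud(w,230,350,90,240,.06,.09);print('bishop head',b.mean(0)[:2]-c,b.max(0))
q=w.reshape(-1,3);x=(q[:,:2]-c)@u*1e3;l=(q[:,:2]-c)@n*1e3
k=(q[:,2]>.022)&(q[:,2]<.032)&(x>50)&(x<120)
for a,bb in((40,75),(-75,-40)):
    j=k&(l>a)&(l<bb);print(j.sum(),np.percentile(l[j],[2,10,50,90]).round(1) if j.sum() else'',)
j=(q[:,2]>.02)&(q[:,2]<.044)&(np.abs(l)<45)&(x>95)&(x<260);print('back',j.sum(),np.percentile(x[j],[2,10,50,90]) if j.sum() else '')
j=(q[:,2]>.010)&(q[:,2]<.020)&(np.abs(l)<56)&(x<110)&(x>60);print('tray lat/x',np.percentile(l[j],[1,99]),np.percentile(x[j],99))
E
```

```text
time: 13.17
position: [0.5566, 0.0837, 0.0168]
orientation: [1.0, -0.027, -0.004, 0.0]
force: [-10.8, -0.0, 14.6]
width: 0.0654
gripper_force: 10.8
time: 13.75
position: [0.583, 0.0821, 0.0168]
orientation: [1.0, -0.027, -0.002, 0.0]
force: [-7.2, 0.3, 9.2]
width: 0.0659
gripper_force: 8.8
t 13.75 pos [0.583  0.0821 0.0168] yaw -3.09 tilt [-0.0045 -0.0004] w 0.06587289436132192
units total [ 1.955  0.048 -0.013] turn units 0.0001
bishop head [ 0.05346368 -0.00315667] [0.64535736 0.08954969 0.07781023]
943 [52.9 53.1 53.4 55.1]
1028 [-65.7 -60.4 -54.7 -54.3]
back 0 
tray lat/x [-54.92149527  53.72692322] 107.22021889774359
```

```bash
python3 -m creep '[[0.07,0.01,0,0,0,0],[0.14,0.01,0,0,0,0],[0.14,0,0,0,0,0],[0.14,0,0,0,0,0],[0.14,0,0,0,0,0],[0.14,0,0,0,0,0],[0.14,0,0,0,0,0],[0.14,0,0,0,0,0]]'; python3 -m creep '[[0.14,0,0,0,0,0],[0.14,0,0,0,0,0],[0.14,0,0,0,0,0],[0.14,0,0,0,0,0],[0.07,0,0,0,0,0],[0,0,0,0,0,0],[0,0,0,0,0,0]]';python3 - <<'E'
from h import *
togo(.661,.077,.017,-3.1)
p,d,m=snap('wrist','w8')
p,w=wworld('w8')
s=telemetry.get_state();c=s['position'][:2];u=np.array([np.cos(np.radians(-3.1)),np.sin(np.radians(-3.1))]);n=np.array([-u[1],u[0]])
b=cloud(w,230,350,90,240,.06,.09);print('bishop head',b.mean(0)[:2]-c,b.max(0))
q=w.reshape(-1,3);x=(q[:,:2]-c)@u*1e3;l=(q[:,:2]-c)@n*1e3
k=(q[:,2]>.022)&(q[:,2]<.032)&(x>20)&(x<90)
for a,bb in((40,75),(-75,-40)):
    j=k&(l>a)&(l<bb);print(j.sum(),np.percentile(l[j],[2,10,50,90]).round(1) if j.sum() else'',)
j=(q[:,2]>.022)&(q[:,2]<.048)&(np.abs(l)<45)&(x>75)&(x<260);print('back',j.sum(),np.percentile(x[j],[2,10,50,90]) if j.sum() else '')
j=(q[:,2]>.012)&(q[:,2]<.019)&(np.abs(l)<48)&(x<130)&(x>60);print('tray front x',np.percentile(x[j],[90,98]))
E
```

```text
time: 14.47
position: [0.6241, 0.0792, 0.0168]
orientation: [1.0, -0.027, -0.004, 0.0]
force: [-9.7, -0.2, 11.7]
width: 0.0656
gripper_force: 10.3
time: 15.05
position: [0.6504, 0.0776, 0.0169]
orientation: [1.0, -0.027, -0.002, 0.0]
force: [-6.4, 0.4, 8.7]
width: 0.0654
gripper_force: 8.4
t 15.05 pos [0.6504 0.0776 0.0169] yaw -3.1 tilt [-0.0038 -0.0005] w 0.06542525268588034
units total [ 0.267  0.001 -0.003] turn units 0.0
bishop head [ 0.05348161 -0.00319255] [0.71258856 0.08513129 0.07841148]
905 [53.8 54.  54.3 55.6]
960 [-65.1 -59.1 -53.8 -53.4]
back 12395 [ 99.48159823 100.99343405 111.52783583 123.61092681]
tray front x [89.57846975 99.89999846]
```

```bash
python3 -m creep '[[0.05,0,0,0,0,0],[0.05,0,0,0,0,0],[0.05,0,0,0,0,0],[0.04,0,0,0,0,0],[0,0,0,0,0,0]]'; for i in 1 ; do python3 -m creep '[[0.03,0,0,0,0,0],[0.03,0,0,0,0,0],[0,0,0,0,0,0]]';done; python3 -m creep '[[0.03,0,0,0,0,0],[0.03,0,0,0,0,0],[0,0,0,0,0,0]]'
```

```text
time: 15.52
position: [0.6573, 0.0773, 0.0169]
orientation: [1.0, -0.027, -0.003, 0.0]
force: [-8.7, 0.8, 8.9]
width: 0.0658
gripper_force: 9.1
time: 15.77
position: [0.6596, 0.0772, 0.0169]
orientation: [1.0, -0.027, -0.003, 0.0]
force: [-7.7, 0.2, 10.0]
width: 0.0657
gripper_force: 9.2
time: 16.02
position: [0.6613, 0.0771, 0.0168]
orientation: [1.0, -0.027, -0.004, 0.0]
force: [-11.1, -0.3, 12.3]
width: 0.0661
gripper_force: 10.1
```

```bash
python3 -m creep '[[0.03,0,0,0,0,0],[0.03,0,0,0,0,0],[0,0,0,0,0,0]]'; python3 -m creep '[[0.03,0,0,0,0,0],[0.03,0,0,0,0,0],[0,0,0,0,0,0]]'
```

```text
time: 16.27
position: [0.6614, 0.0771, 0.0168]
orientation: [1.0, -0.027, -0.007, 0.0]
force: [-18.3, -0.1, 17.2]
width: 0.0653
gripper_force: 13.0
time: 16.52
position: [0.6617, 0.0771, 0.0167]
orientation: [1.0, -0.027, -0.01, 0.0]
force: [-25.1, 0.6, 23.8]
width: 0.0655
gripper_force: 17.9
```

Force climbs while the position stalls: the tray is against the back wall. I'll release, lift straight out and check.

```bash
python3 -m creep '[[0,0,0,0,0,0],[0,0,0,0,0,0],[0,0,0,0,0,0],[0,0,0,0,0,0],[0,0,0,0,0,0]]' 0.06; python3 -m creep '[[-0.08,0,0,0,0,0],[-0.08,0,0,0,0,0],[-0.08,0,0,0,0,0],[0,0,0,0,0,0],[0,0,-0.2,0,0,0],[0,0,-0.3,0,0,0],[0,0,-0.4,0,0,0],[0,0,0,0,0,0]]'; python3 -m creep '[[-0.2,0,-0.6,0,0,0],[-0.4,0,-0.6,0,0,0],[-0.5,0,-0.6,0,0,0],[-0.5,0,0,0,0,0],[0,0,0,0,0,0],[0,0,0,0,0,0]]'
python3 - <<'E'
from h import *
s=telemetry.get_state();print(s['time'],s['position'],s['force'])
p,d,m=snap('wrist','w9');p,w=wworld('w9');P=snap('top','t9')[0]
c=np.array([.6615,.0771]);u=np.array([np.cos(np.radians(-3.1)),np.sin(np.radians(-3.1))]);n=np.array([-u[1],u[0]])
q=w.reshape(-1,3);x=(q[:,:2]-c)@u*1e3;l=(q[:,:2]-c)@n*1e3
j=(q[:,2]>.022)&(q[:,2]<.040)&(np.abs(l)<45)&(x>75)&(x<150);print('back',j.sum(),np.percentile(x[j],[2,10,50]))
j=(q[:,2]>.012)&(q[:,2]<.019)&(np.abs(l)<45);print('tray x',np.percentile(x[j],[.5,2,50,98,99.5]))
j=(q[:,2]>.028)&(q[:,2]<.037)&(np.abs(np.abs(l)-57)<6);print('side walls min x',np.percentile(x[j],[1,3]))
j=(q[:,2]>.06)&(q[:,2]<.09)&(np.abs(l)<30)&(x<80);print('bishop',q[j].mean(0),q[j].max(0),x[j].mean())
a=p[0:420];b=P[95:200,220:340];b=cv2.resize(b,(480,420),interpolation=cv2.INTER_CUBIC)
cv2.imwrite('pics/fin.png',cv2.resize(np.hstack([p[:,100:420],b])[:,:,::-1],(800,420)))
E
```

```text
time: 16.93
position: [0.6618, 0.0766, 0.0164]
orientation: [1.0, -0.027, -0.01, 0.001]
force: [-21.9, -2.8, 17.3]
width: 0.0634
gripper_force: 12.3
time: 17.6
position: [0.6623, 0.0772, 0.0575]
orientation: [1.0, -0.027, 0.004, 0.0]
force: [1.1, 0.9, 0.0]
width: 0.0438
gripper_force: 0.0
time: 18.1
position: [0.5951, 0.0808, 0.125]
orientation: [1.0, -0.027, 0.0, 0.0]
force: [0.7, 1.1, -0.5]
width: 0.0442
gripper_force: 0.0
18.1 [0.59509389 0.08084868 0.12500194] [ 0.67468683  1.07616388 -0.49664269]
back 837 [88.07410521 88.30380182 89.18351422]
tray x [-34.54635966 -34.26680924  14.71547315  88.88111886  89.8734144 ]
side walls min x [-31.42815084 -28.06699151]
bishop [0.71179965 0.07382872 0.06777238] [0.72364182 0.08405604 0.07742771] 50.40294914642364
```

View pics/fin.png

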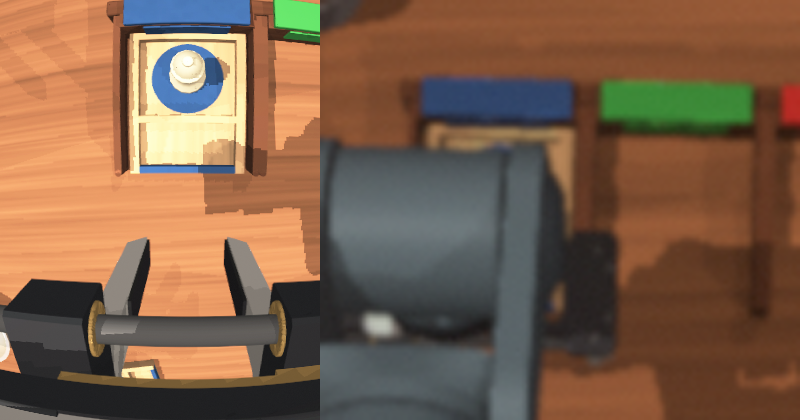

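The bishop is upright on the disc, the tray is in the blue bay, and the front gap is about 0 mm. The fingers were still letting go as I backed off, so I'll confirm with a gentle push on the tray's blue end wall.

```bash
python3 -m creep '[[0,0,0.6,0,0,0],[0,0,0.6,0,0,0],[0,0,0.6,0,0,0],[0,0,0.6,0,0,0],[0,0,0.28,0,0,0],[0,0,0,0,0,0],[0,0,0,0,0,0]]'; python3 -m creep '[[0.1,0,0,0,0,0],[0.1,0,0,0,0,0],[0.1,0,0,0,0,0],[0.1,0,0,0,0,0],[0.08,0,0,0,0,0],[0,0,0,0,0,0]]'; python3 -m creep '[[0.04,0,0,0,0,0],[0.04,0,0,0,0,0],[0,0,0,0,0,0]]'
```

```text
time: 18.78
position: [0.5954, 0.0807, 0.017]
orientation: [1.0, -0.027, -0.001, -0.0]
force: [-0.4, 0.3, -0.4]
width: 0.0441
gripper_force: 0.0
time: 19.28
position: [0.6154, 0.0796, 0.018]
orientation: [1.0, -0.027, 0.001, 0.0]
force: [-0.5, 0.3, -0.8]
width: 0.0449
gripper_force: 0.0
time: 19.53
position: [0.6174, 0.0796, 0.0174]
orientation: [1.0, -0.027, -0.0, -0.0]
force: [0.3, 0.3, 0.3]
width: 0.0439
gripper_force: 0.0
```

```bash
for i in 1; do python3 -m creep '[[0.03,0,0,0,0,0],[0.03,0,0,0,0,0],[0,0,0,0,0,0]]'; done; python3 -m creep '[[0.03,0,0,0,0,0],[0.03,0,0,0,0,0],[0,0,0,0,0,0]]'; python3 -m creep '[[0.03,0,0,0,0,0],[0.03,0,0,0,0,0],[0,0,0,0,0,0]]'
```

```text
time: 19.78
position: [0.6177, 0.0796, 0.0172]
orientation: [1.0, -0.027, -0.003, 0.0]
force: [-8.1, -0.3, 7.5]
width: 0.0442
gripper_force: 4.1
time: 20.03
position: [0.6178, 0.0796, 0.0171]
orientation: [1.0, -0.027, -0.006, 0.0]
force: [-16.0, -0.8, 12.7]
width: 0.044
gripper_force: 7.8
time: 20.28
position: [0.618, 0.0796, 0.0169]
orientation: [1.0, -0.027, -0.009, 0.0]
force: [-22.9, -0.6, 20.2]
width: 0.0444
gripper_force: 11.7
```

```bash
python3 -m creep '[[-0.1,0,0,0,0,0],[-0.2,0,0,0,0,0],[-0.3,0,0,0,0,0],[-0.2,0,-0.5,0,0,0],[0,0,-0.7,0,0,0],[0,0,-0.7,0,0,0],[0,0,-0.7,0,0,0],[0,0,0,0,0,0]]'
python3 - <<'E'
from h import *
snap('wrist','w10');p,w=wworld('w10');q=w.reshape(-1,3)
c=np.array([.6615,.0771]);u=np.array([np.cos(np.radians(-3.1)),np.sin(np.radians(-3.1))]);n=np.array([-u[1],u[0]])
x=(q[:,:2]-c)@u*1e3;l=(q[:,:2]-c)@n*1e3
j=(q[:,2]>.06)&(q[:,2]<.09)&(np.abs(l)<30)&(x<80);print('bishop',j.sum(),q[j].mean(0),q[j].max(0),x[j].mean())
j=(q[:,2]>.012)&(q[:,2]<.019)&(np.abs(l)<45);print('tray x',np.percentile(x[j],[.5,99]))
s=telemetry.get_state();print(s['force'],s['position'])
if q[(q[:,2]>.07)&(np.abs(l)<30)&(np.abs(x-50)<20)].size>30: print(order.finish_job())
E
```

```text
time: 20.95
position: [0.5969, 0.0808, 0.1283]
orientation: [1.0, -0.027, 0.006, 0.0]
force: [1.8, -0.4, 1.1]
width: 0.0441
gripper_force: 0.0
bishop 552 [0.70994676 0.07403671 0.06591661] [0.72091779 0.08420023 0.07469174] 48.541526250830856
tray x [-36.75486476  87.98138139]
[ 0.55191539  0.24528884 -0.47618841] [0.59541619 0.08083058 0.12539445]
the job is handed in; nothing more can be done
None
```

The bishop is standing upright on the blue disc, and the tray is in the blue bay, fully home against the back wall. The job was handed in at about 21 s.

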